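# Sift the clay beads

### The arm

A 6-joint arm with a two-finger parallel gripper is mounted at the origin on the work surface. World frame = base frame: x ahead of the robot, y to its left, z up, the work surface at z = 0. Lengths are in m, angles in degrees, forces in N, time in s.
With the tool pointing down it reaches from about 0.25 to 0.725 m from the base axis. Payload 9.7 kg.
Tool frame: the origin (TCP) lies midway between the tips of the shut fingers; the grasp point (between the pads) lies bot.hold_point_z behind it (bot.hold_point_z is the distance from the TCP to the grasp point, in m); z points along the fingers, y is the line along which they close (so a half turn about z gives the same grasp; the last joint's range is limited). The gripper opens to 85 mm and grips with 20 to 120 N. Pads are 22 mm wide; open, the fingers measure 114 mm over their backs; the gripper's body (76 mm by 85 mm) begins 54 mm behind the grasp point. The pads swing forward as they close: fully open they stand 13 mm farther back than shut.
Start: joints at [-72.422, 4.979, 10.078, 95.1, 0, 90], TCP at [0.166, -0.524, 0.231] pointing down, gripper open.
Joint ranges: [-179.16, 179.16], [-48.56, 103.87], [-65.8, 70.77], [-126.05, 130.52], [-82.76, 87.17], [-180, 180]. Speed limits (degrees/s): [127.2, 127.2, 147.25, 180, 180, 180].

### API

Orientations are given as [roll, pitch, yaw] about the fixed x, y, z axes, in that order (R = Rz(yaw) Ry(pitch) Rx(roll)).
In Python, from workcell import bot, camera, camera_model, ticket gives the robot as it stands.
- The arm moves only by the tool send_rows, never from a script. Its argument "targets" is text: rows parted by semicolons, each of 5 numbers parted by spaces: the shift along the tool's x, y, z in mm, then the turn about the tool's z in degrees, then the closure in counts, from 0 (fully open) to 255 (shut). A call has 1 to 20 rows; each row is the pose to reach, as a shift and turn from the pose commanded when the call began, along the tool's axes at that moment; what a row does not reach only later rows make up. A row lasts 1/8 s, in which the tool goes at most 62.5 mm and 10.7 degrees, less where a joint would pass 70% of its speed; a pose out of reach is approached as far as the arm can. A call with a gripper value outside its range is refused whole. The fingers move at their own pace and stop on an object; "newtons" is the grip in N (left out, the last holds). Time passes only in rows, so rows that repeat a pose let the fingers close. It gives the time, the measured TCP pose, the force, the opening and the grip force at its end, in the units of the state.
- bot.get_obs(): the state, without advancing time (a new reading comes with each control period).
- camera(name): name is "side" or "top"; returns the picture (384x512x3 uint8, blue, green, red); there is no depth.
- camera_model(name): a dict with "K" (3x3 intrinsics, pixels), "pose" (4x4, takes a point from camera to world coordinates). Camera axes: x right, y down, z forward; pixel columns grow to the right and rows downward; lengths in m; the calibration is good to about 2 mm. A picture is of the moment at which its call begins. camera_model takes no time and is no camera call.
- ticket.job_done(): hands the job in; it is judged then, once.
The state is a dict: "time": time; "q": joint angles; "qd": joint speeds; "joint_efforts": joint torques, N m; "ee_pos": TCP position; "tcp_rot": TCP orientation; "wrist_force": force on the tool from outside, world axes, zero at the start; "torque": the same for the moment, N m; "opening": finger opening in m; "grasp_force": force on a finger pad.
Only numpy, scipy, OpenCV 4.12 (cv2) and the standard library are available. Lean on these libraries where they do the work, as an engineer would, in place of code of your own. Each camera call takes 0.05 s, during which the arm holds its last target. There are 200 camera calls.

### The job

The slotted wooden sieve lying across the catch box holds two large and two small clay beads. Lift the sieve by its handle a little way clear of the box and shake it side to side over the box until both small beads have dropped through into it, then, with both large beads still in the sieve, set it back level across the box's rims and let go.

Things in the scene. Friction and masses are not known exactly. Their poses are not given: they have to be found in the camera images.
- catch_box: Open plywood box fixed to the table, outer 212 (x) x 292 (y) x 80 mm high, walls 6 mm, floor about 6 mm. Origin: centre of its underside; z up. Small beads must land in it; the sieve lies across its two long (292 mm) rims, at height 80 mm.
- sieve: Loose pale wooden sieve, 0.3 kg; origin: centre of underside, z up. Tray 150 x 150 mm inside, walls 36 mm high; side boards at y = +-81 mm, 270 mm long in x, rest on the box's long rims (underside 80 mm up; +-25 mm in x is still safe). Floor 6 mm: slots along x, 26 mm wide, at y = 0, +-50; solid slats 24 mm wide at y = +-25. Beads roll freely: shake along y, about 25 mm each way.
- sieve_handle (a point): Middle of the sieve's handle, 105 mm above the sieve's origin, same axes: a straight wooden bar along x over the middle of the tray, 16 mm wide (y), 22 mm high, 150 mm free between its end posts. Grip here from above, fingers closing along y. A similar carrier with a solid floor, standing on the table to one side, is a bystander.
- small_1: Small round fired-clay bead, 20 mm across, 10 g; origin at its centre (its axes mean nothing). Starts in the sieve on a solid slat; falls through a 26 mm slot.
- small_2: Small round fired-clay bead, 20 mm across, 10 g; origin at its centre (its axes mean nothing). Starts in the sieve on a solid slat; falls through a 26 mm slot.
- large_1: Large round fired-clay bead, 34 mm across, 41 g; origin at its centre (its axes mean nothing). Starts in the sieve on a solid slat; too large for the slots.
- large_2: Large round fired-clay bead, 34 mm across, 41 g; origin at its centre (its axes mean nothing). Starts in the sieve on a solid slat; too large for the slots.

How it is judged (in metres and radians):
On the way:
1. the sieve is held in the fingers clear of the box (raised at least 10 mm) while both small beads lie in the box (contact force between the fingers and sieve above 0.5 N and z of sieve in the frame of catch_box above 0.09 m and x of small_1 in the frame of catch_box between -0.106 and 0.106 m and y of small_1 in the frame of catch_box between -0.146 and 0.146 m and z of small_1 in the frame of catch_box between 0 and 0.04 m and x of small_2 in the frame of catch_box between -0.106 and 0.106 m and y of small_2 in the frame of catch_box between -0.146 and 0.146 m and z of small_2 in the frame of catch_box between 0 and 0.04 m), for 0.1 s.
At the end, for the whole second after the job is handed in: Both small beads lie in the catch box (centres under 40 mm above its underside), both large ones are in the sieve, and the sieve rests, still, on the box rims: underside within 6 mm below to 8 mm above rim height, tilt under 0.1 rad, centre within 80 mm of the box centre (x of small_1 in the frame of catch_box between -0.106 and 0.106 m and y of small_1 in the frame of catch_box between -0.146 and 0.146 m and z of small_1 in the frame of catch_box between 0 and 0.04 m and x of small_2 in the frame of catch_box between -0.106 and 0.106 m and y of small_2 in the frame of catch_box between -0.146 and 0.146 m and z of small_2 in the frame of catch_box between 0 and 0.04 m and x of large_1 in the frame of sieve between -0.078 and 0.078 m and y of large_1 in the frame of sieve between -0.078 and 0.078 m and z of large_1 in the frame of sieve between 0.005 and 0.05 m and x of large_2 in the frame of sieve between -0.078 and 0.078 m and y of large_2 in the frame of sieve between -0.078 and 0.078 m and z of large_2 in the frame of sieve between 0.005 and 0.05 m and z of sieve in the frame of catch_box between 0.074 and 0.088 m and angle between sieve's own z axis and vertical below 0.1 rad and horizontal distance between sieve and catch_box below 0.08 m and linear speed of sieve below 0.02 m/s); the robot touches nothing.
It also fails if it takes over 35 s, if anything falls off the work surface, if the arm or the gripper's body presses on something with over 40 N, if the wrist force passes 120 N, or if a joint passes its speed limit or range.

## Working session

There is one attempt and no reset: what is moved stays moved. The work goes in short steps, Python scripts to look and compute and a tool call to move; the robot and the scene stay as the last step left them, time stands still between calls to the robot, and variables do not carry over. Pictures are saved under pics/ and viewed, at most 10 in all, crops included, and the job is handed in when it is done.

Besides the shell and the picture viewer there is one more tool, called after "Request:" as a command line: name --argument value ..., lists and objects as JSON in quotes. send_rows: Moves the arm, as the interface text tells. Its arguments: {"type":"object","properties":{"targets":{"type":"string"},"newtons":{"type":"number"}},"required":["targets"]}

```bash
mkdir -p pics
python3 - <<'E'
from workcell import bot,camera,camera_model
import cv2
for n in("top","side"):
    cv2.imwrite(f"pics/{n}0.png",camera(n)); m=camera_model(n); print(n,m["K"],m["pose"])
print(bot.get_obs(),bot.hold_point_z)
E
```

```text
top [[351.12864535   0.         257.63350541]
 [  0.         351.12864535 186.57222863]
 [  0.           0.           1.        ]] [[ 0.01440522 -0.99235952  0.12253602  0.50016547]
 [-0.99973901 -0.01212123  0.01936446  0.03745289]
 [-0.01773122 -0.12278299 -0.99227513  0.77498564]
 [ 0.          0.          0.          1.        ]]
side [[496.18853002   0.         257.35368692]
 [  0.         496.18853002 192.27978387]
 [  0.           0.           1.        ]] [[ 0.81270272 -0.30341972  0.49744423  0.22354267]
 [-0.58255678 -0.44056497  0.68303009 -0.42250838]
 [ 0.0119117  -0.84488992 -0.53480756  0.49249419]
 [ 0.          0.          0.          1.        ]]
{'time': 0.1, 'q': array([-7.24200641e+01,  5.00868380e+00,  1.00401556e+01,  9.51011498e+01,
        7.72577644e-04,  8.99969338e+01]), 'qd': array([-0.04612031, -0.08153873,  0.0465181 ,  0.08181317, -0.01218265,
       -0.02549752]), 'joint_efforts': array([ 9.08831043e-05, -5.21561372e+01,  4.65652049e+01,  1.60157861e-02,
       -5.41572308e-05,  1.59085494e-05]), 'ee_pos': array([ 0.16606017, -0.524112  ,  0.23065733]), 'tcp_rot': array([-1.79930322e+02, -7.76305883e-04,  1.75830012e+01]), 'wrist_force': array([-0.2946368 ,  0.02768764,  0.59128746]), 'torque': array([ 0.00316913, -0.00035874,  0.02086744]), 'grasp_force': 0.0, 'opening': 0.0851568973244936} 0.0187
```

View pics/top0.png

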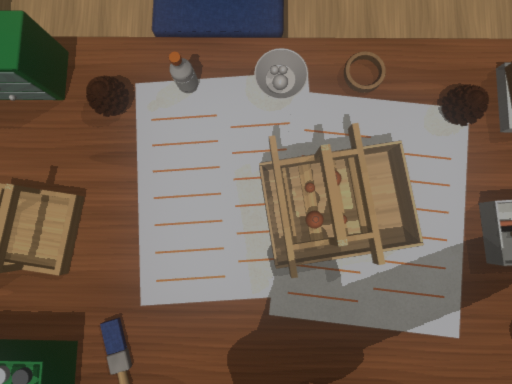

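View pics/side0.png

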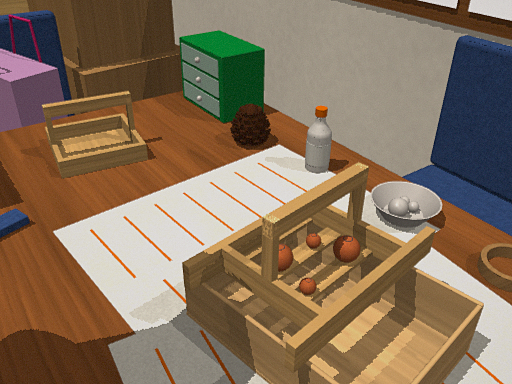

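The top view shows the sieve at about (325,200), its handle bar running from (328,147) to (341,245). The box's corners are near (262,160), (402,143), (420,243) and (275,263). The decoy carrier is at left (40,230). In the side view the handle runs from about (270,222) to (365,170). Next I zoom in and measure.

```bash
cat > h.py <<'E'
import numpy as np
from workcell import bot,camera,camera_model
import cv2
def ray(n,uv,z):
    m=camera_model(n);K,P=m["K"],m["pose"]
    d=P[:3,:3]@np.linalg.inv(K)@np.array([*uv,1.]);o=P[:3,3]
    return o+d*(z-o[2])/d[2]
def proj(n,p):
    m=camera_model(n);K,P=m["K"],m["pose"]
    c=K@(P[:3,:3].T@(np.array(p)-P[:3,3]));return c[:2]/c[2]
E
python3 - <<'E'
from h import *
i=cv2.imread("pics/top0.png")
cv2.imwrite("pics/c1.png",cv2.resize(i[115:285,245:435],None,fx=3.5,fy=3.5,interpolation=cv2.INTER_CUBIC))
for a,z in(((328,147),.196),((341,245),.196),((271,138),.116),((293,275),.116),((354,125),.116),((380,262),.116),((262,160),.08),((402,143),.08),((420,243),.08),((275,263),.08)): print(a,ray("top",a,z).round(4))
E
```

```text
(328, 147) [ 0.6401 -0.0685  0.196 ]
(341, 245) [ 0.4779 -0.0878  0.196 ]
(271, 138) [0.676 0.026 0.116]
(293, 275) [ 0.4192 -0.0168  0.116 ]
(354, 125) [ 0.7031 -0.1334  0.116 ]
(380, 262) [ 0.4451 -0.1758  0.116 ]
(262, 160) [0.64  0.043 0.08 ]
(402, 143) [ 0.6778 -0.238   0.08  ]
(420, 243) [ 0.4795 -0.2656  0.08  ]
(275, 263) [0.437  0.0152 0.08  ]
```

View pics/c1.png

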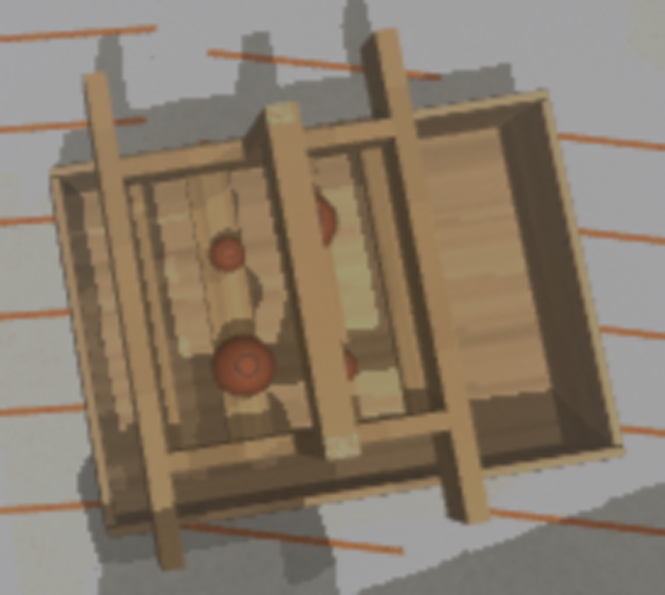

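The crop shows the handle's top face from (283,107) to (342,455) and the side boards from (95,74) to (172,568) and (383,30) to (472,520). The small beads are at (228,253) and (348,365), and the large ones at (244,365) and (322,220).

Run:
```python
from h import *
f=lambda c:(245+c[0]/3.5-.36,115+c[1]/3.5-.36)
a=ray("top",f((283,107)),.196);b=ray("top",f((342,455)),.196)
m=(a+b)/2;d=a-b
print("handle",a,b,m,np.linalg.norm(d),np.degrees(np.arctan2(d[1],d[0])))
B=[ray("top",f(c),.116) for c in((95,74),(172,568),(383,30),(472,520))]
print("boards mid",np.mean(B,0),[np.degrees(np.arctan2(*(B[i]-B[i+1])[1::-1])) for i in(0,2)],[np.linalg.norm(B[i]-B[i+1]) for i in(0,2)])
print("side check",proj("side",a),proj("side",b),proj("side",m))
o=bot.get_obs();y=np.radians(o["tcp_rot"][2]);t=m-o["ee_pos"]
print("tool shift",t[0]*np.cos(y)+t[1]*np.sin(y),t[0]*np.sin(y)-t[1]*np.cos(y),o["ee_pos"][2]-.1663)
```

```text
handle [ 0.64308522 -0.0642905   0.196     ] [ 0.4784722 -0.0900091  0.196    ] [ 0.56077871 -0.0771498   0.196     ] 0.16661000412751237 8.87991782135058
boards mid [ 0.56143685 -0.07553027  0.116     ] [np.float64(9.176010707590855), np.float64(8.890964122928665)] [np.float64(0.2679977849786645), np.float64(0.26698122503058597)]
side check [361.74947867 164.21580206] [266.98768114 218.09845338] [318.559284   188.77424502]
tool shift 0.5112989292905301 -0.30684090943716025 0.06435732925580334
```

Request:
send_rows --targets "21 -13 -10 1 0;64 -38 -20 2 0;107 -64 -20 3 0;150 -90 -20 4 0;193 -116 -20 5 0;236 -142 -20 6 0;279 -168 -20 7 0;322 -194 -20 8 0;365 -220 -20 8.6 0;408 -246 -20 8.6 0;451 -272 -20 8.6 0;490 -294 -20 8.6 0;511 -307 -20 8.6 0;511 -307 -20 8.6 0;511 -307 -20 8.6 0" --newtons 60

```text
time: 1.98
ee_pos: [0.5601, -0.0777, 0.2511]
tcp_rot: [180.0, 0.0, 9.0]
wrist_force: [0.2, 0.1, 0.6]
opening: 0.0854
grasp_force: 0.0
```

Request:
send_rows --targets "0 0 15 0 0;0 0 40 0 0;0 0 65 0 0;0 0 80 0 0;0 0 85 0 0;0 0 85 0 60;0 0 85 0 120;0 0 85 0 180;0 0 85 0 220;0 0 85 0 255;0 0 85 0 255;0 0 85 0 255;0 0 85 0 255"

```text
time: 3.6
ee_pos: [0.5608, -0.0774, 0.1668]
tcp_rot: [180.0, -0.1, 9.0]
wrist_force: [1.2, -0.9, 5.5]
opening: 0.0151
grasp_force: 59.2
```

Run:
```python
from h import *
cv2.imwrite("pics/s1.png",camera("side")); o=bot.get_obs(); print(o["opening"],o["grasp_force"],o["wrist_force"])
```

```text
0.015345299343060415 59.22596991062164 [ 1.00836631 -1.16909662  5.49413164]
```

View pics/s1.png

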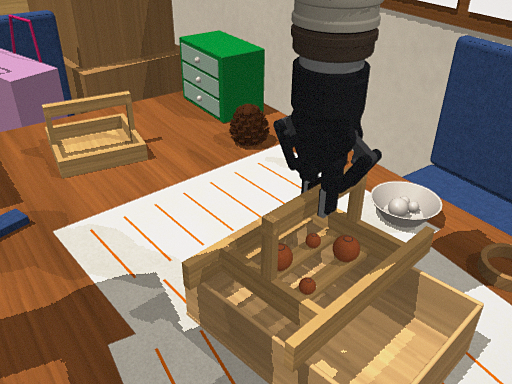

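The gripper holds the handle (opening 15 mm, 59 N), with the beads at (282,257), (313,241), (347,248) and (307,286) still on the slats. I'll lift, centre it over the box and shake.

Request:
send_rows --targets "0 0 -8 0 255;0 0 -18 0 255;0 0 -25 0 255;-2 6 -28 0 255;-4 16 -28 0 255;-6 27 -28 0 255;-8 33 -28 0 255;-8 33 -28 0 255;-8 51 -28 0 255;-8 58 -28 0 255;-8 51 -28 0 255;-8 33 -28 0 255;-8 15 -28 0 255;-8 8 -28 0 255;-8 15 -28 0 255;-8 33 -28 0 255;-8 51 -28 0 255;-8 58 -28 0 255;-8 51 -28 0 255;-8 33 -28 0 255"

```text
time: 6.15
ee_pos: [0.5576, -0.1106, 0.1941]
tcp_rot: [-180.0, 0.0, 8.9]
wrist_force: [-0.7, 0.3, -3.1]
opening: 0.0152
grasp_force: 59.3
```

Run:
```python
from h import *
s,t=camera("side"),camera("top")
cv2.imwrite("pics/s2.png",np.hstack([cv2.resize(s[150:384,150:512],None,fx=1.1,fy=1.1),cv2.resize(t[110:290,240:440],(0,0),fx=1.43,fy=1.43)[:257]]) if False else s)
cv2.imwrite("pics/t2.png",t)
```

```text
(no output)
```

View pics/s2.png

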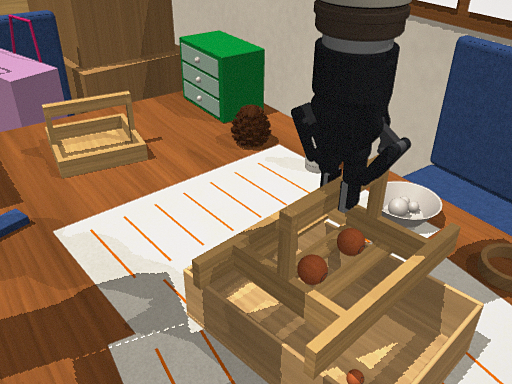

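Both large beads are in the sieve at (312,269) and (351,241), and one small bead is low in the box at (355,376). The other small one isn't visible, so I'll search both views for clay blobs.

Run:
```python
from h import *
for n,f in(("top","t2"),("side","s2"),("top","top0")):
    h=cv2.cvtColor(cv2.imread(f"pics/{f}.png"),cv2.COLOR_BGR2HSV)
    m=cv2.inRange(h,(0,140,50),(9,255,220))
    k,_,s,c=cv2.connectedComponentsWithStats(m)
    print(f,[(c[i].round(),s[i,4],ray(n,c[i],.016).round(3),ray(n,c[i],.13).round(3)) for i in range(1,k) if s[i,4]>12 and 240<c[i][0]<430 and c[i][1]>110])
```

```text
t2 [(array([340., 179.]), np.int32(82), array([ 0.613, -0.126,  0.016]), array([ 0.596, -0.102,  0.13 ])), (array([346., 218.]), np.int32(68), array([ 0.528, -0.139,  0.016]), array([ 0.524, -0.112,  0.13 ])), (array([372., 218.]), np.int32(31), array([ 0.528, -0.195,  0.016]), array([ 0.524, -0.16 ,  0.13 ]))]
s2 [(array([348., 231.]), np.int32(17), array([0.719, 0.01 , 0.016]), array([ 0.6  , -0.093,  0.13 ])), (array([356., 236.]), np.int32(76), array([ 0.719, -0.007,  0.016]), array([ 0.601, -0.107,  0.13 ])), (array([347., 245.]), np.int32(117), array([ 0.692, -0.017,  0.016]), array([ 0.58 , -0.114,  0.13 ])), (array([352., 245.]), np.int32(17), array([ 0.698, -0.021,  0.016]), array([ 0.584, -0.117,  0.13 ])), (array([307., 266.]), np.int32(182), array([ 0.61 , -0.018,  0.016]), array([ 0.517, -0.115,  0.13 ])), (array([318., 274.]), np.int32(119), array([ 0.61 , -0.04 ,  0.016]), array([ 0.518, -0.132,  0.13 ])), (array([352., 372.]), np.int32(16), array([ 0.533, -0.188,  0.016]), array([ 0.459, -0.244,  0.13 ])), (array([348., 379.]), np.int32(14), array([ 0.521, -0.192,  0.016]), array([ 0.45 , -0.247,  0.13 ]))]
top0 [(array([310., 187.]), np.int32(28), array([ 0.593, -0.061,  0.016]), array([ 0.579, -0.046,  0.13 ])), (array([314., 222.]), np.int32(73), array([ 0.519, -0.07 ,  0.016]), array([ 0.517, -0.054,  0.13 ]))]
```

View pics/t2.png

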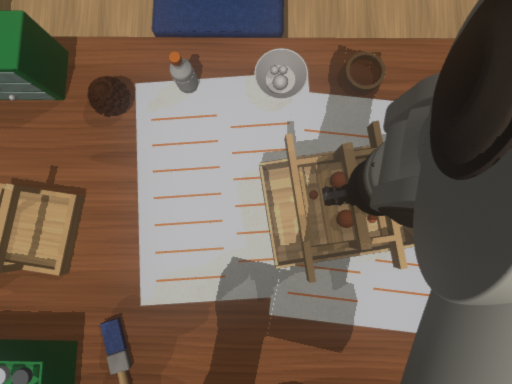

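The top view shows the large beads at (339,180) and (346,218), one small bead at (372,218), and a dark spot at (313,195) that may be the second small bead. I'll work out its height from the side view.

Run:
```python
from h import *
t=cv2.imread("pics/t2.png");s=cv2.imread("pics/s2.png")
print(t[190:200:2,308:319:2].tolist())
for z in(.016,.124):
    p=ray("top",(313,195),z);c=np.array([.5586,-.111]);y=np.radians(9);d=p[:2]-c
    print(p,"sieve xy",d@[np.cos(y),np.sin(y)],d@[-np.sin(y),np.cos(y)],"side px",proj("side",p))
a=cv2.resize(t[150:260,255:400],None,fx=3.5,fy=3.5,interpolation=cv2.INTER_CUBIC)[:385]
b=cv2.resize(s[190:384,200:340],(278,385))
cv2.imwrite("pics/c2.png",np.clip(np.hstack([a,b]).astype(float)*1.5,0,255).astype("uint8"))
```

```text
[[[67, 89, 107], [65, 87, 107], [53, 72, 92], [49, 66, 87], [63, 85, 104], [64, 86, 105]], [[65, 86, 106], [46, 62, 87], [43, 58, 86], [41, 56, 86], [42, 57, 83], [62, 84, 104]], [[60, 80, 99], [43, 56, 75], [42, 58, 88], [42, 58, 90], [41, 55, 84], [61, 82, 104]], [[68, 91, 110], [41, 56, 80], [41, 56, 84], [40, 55, 85], [39, 54, 80], [72, 97, 120]], [[69, 93, 113], [54, 72, 92], [42, 56, 80], [39, 54, 79], [54, 73, 95], [73, 99, 122]]]
[ 0.5769668 -0.0679262  0.016    ] sieve xy 0.024878905274688074 0.03967029028789927 side px [312.65503104 294.88507191]
[ 0.56603834 -0.05293126  0.124     ] sieve xy 0.016430717234526583 0.05619020199259896 side px [304.30723156 227.97583771]
```

View pics/c2.png

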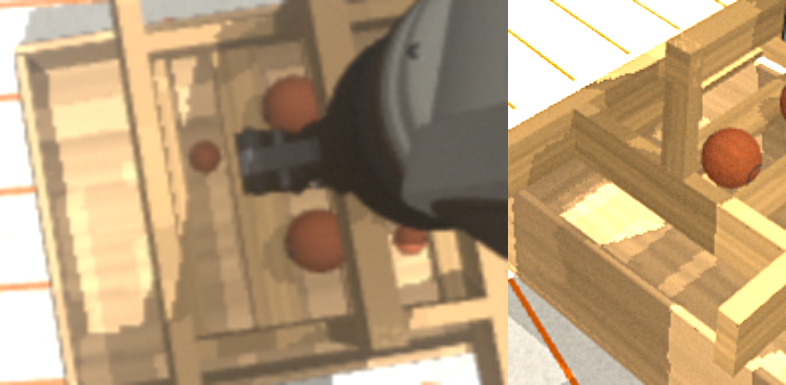

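The second small bead shows as a dark ball seen through the +50 mm slot. At sieve height it would be hanging over an open slot and would show at (304,228) in the side view, where nothing red appears, so it is on the box floor. Both have dropped, so I'll set the sieve down.

Request:
send_rows --targets "0 0 5 0 255;0 0 11 0 255;0 0 17 0 255;0 0 22 0 255;0 0 25 0 255;0 0 26 0 255;0 0 27 0 255;0 0 27 0 255;0 0 27 0 255"

```text
time: 7.38
ee_pos: [0.5578, -0.1112, 0.1674]
tcp_rot: [180.0, -0.0, 9.0]
wrist_force: [-0.0, 0.2, -3.3]
opening: 0.015
grasp_force: 59.4
```

Request:
send_rows --targets "0 0 0.5 0 255;0 0 0.7 0 255;0 0 0.7 0 255"

```text
time: 7.75
ee_pos: [0.5578, -0.1112, 0.1669]
tcp_rot: [180.0, -0.0, 9.0]
wrist_force: [-0.7, -0.2, -1.7]
opening: 0.0151
grasp_force: 59.7
```

Contact is starting. I'll open gradually, then retreat straight up.

Request:
send_rows --targets "0 0 0.3 0 255;0 0 0.3 0 200;0 0 0.3 0 150;0 0 0.3 0 80;0 0 0.3 0 0;0 0 0.3 0 0;0 0 0.3 0 0;0 0 0.3 0 0;0 0 -10 0 0;0 0 -30 0 0;0 0 -55 0 0;0 0 -80 0 0;0 0 -100 0 0;-40 0 -110 0 0;-90 0 -110 0 0;-140 0 -110 0 0;-180 0 -110 0 0;-200 0 -110 0 0;-200 0 -110 0 0" --newtons 20

```text
time: 10.12
ee_pos: [0.3596, -0.1426, 0.2779]
tcp_rot: [179.9, -0.1, 8.9]
wrist_force: [0.9, -0.0, -0.0]
opening: 0.0853
grasp_force: 0.0
```

Run:
```python
from h import *
s,t=camera("side"),camera("top")
a=cv2.resize(t[110:290,245:435],(400,379)); b=cv2.resize(s[150:384,170:512],(400,274))
b=np.vstack([b,np.zeros((105,400,3),np.uint8)])
cv2.imwrite("pics/f.png",np.hstack([a,b])); print(bot.get_obs()["opening"])
```

```text
0.08507933547512234
```

View pics/f.png

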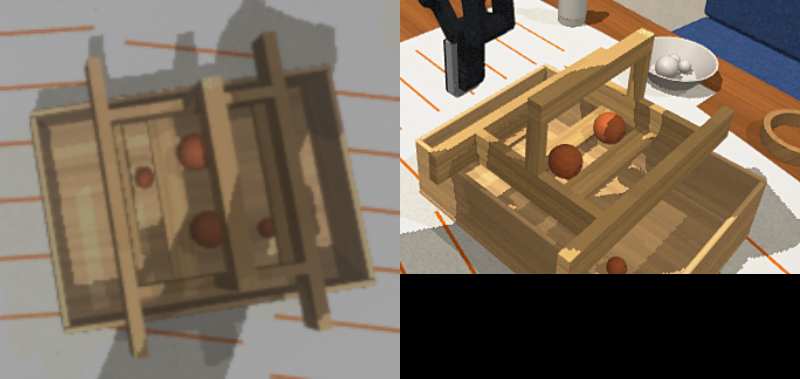

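The sieve rests level and centred on the rims. The large beads sit in it at (195,152) and (208,229), and the small ones are below the slots at (144,177) and (267,227). The gripper is clear.

```bash
python3 -c "
from workcell import ticket
print(ticket.job_done())"
```

```text
the job is handed in; nothing more can be done
None
```

I shook both small beads through into the catch box, set the sieve back level on the rims with both large beads in it, let go and handed the job in at about 10 s; no verdict came back, so this rests on the final camera pictures.

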